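# Take the chuck key out, park it in its notch and lower the chuck guard

### The job

The chuck key has been left standing in the drill chuck of the bench polishing motor. Draw it up out of its bore and hang it upright in the free notch of the key rack, pushed right to the back of the notch with its shoulder resting on the plate, and let go of it. Then swing the clear guard all the way down over the chuck, gently because the panel is thin and cracks easily, and leave everything else on the bench alone.

Things in the scene. Friction and masses are not known exactly. Their poses are not given: they have to be found in the camera images.
- machine: Grey bench polishing motor with a steel drill chuck, bolted down. Origin on the bench straight below the key bore; x points to the far side (to the guard's hinge), y along the level spindle toward the motor, z up. Spindle at height 110 mm. Chuck 58 mm across, y = -55 to +38 mm, it does not turn; the sanding drum on its nose, 30 mm across, ends at y = -109 mm.
- motor (a point): Centre of the motor housing, on the spindle axis, 155 mm along y from the key bore; axes as the machine's. Housing 122 mm across and 190 mm long (y), its top at height 175 mm; a felt wheel 120 mm across follows, to 155 mm beyond this point. Foot 150 x 190 mm.
- key_bore (a point): Centre of the mouth of the key bore on top of the chuck, height 139.5 mm, in a flat 20 mm square. The bore goes straight down, 9 mm wide, 15 mm deep. Axes as the machine's.
- key: Large steel T-shaped chuck key, 140 g, 84 mm tall, standing in the bore. Origin at the pilot's tip; z up the shank, y along the cross bar. Heights from the tip: pilot 8 mm thick to 12; bevel gear 18 mm across 12-24 (it sits on the chuck); shank 10 mm thick 24-48; shoulder flange 22 mm across 48-53; hub 16 mm thick 53-84; cross bar 8 mm thick, 76 mm long, at 75.
- key_grip (a point): Centre of the key's hub at the height of the cross bar, 75 mm above the pilot's tip and 27 mm above the shoulder's underside. Axes as the key's. Here the hub (16 mm) can be gripped with a finger on each side of the cross bar, closing along the key's x.
- key_shoulder (a point): Centre of the underside of the key's shoulder flange, 48 mm above the pilot's tip: the face that rests on the rack's plate. Axes as the key's.
- rack: Key rack: bare sheet-metal bracket bolted down, top plate 5 mm thick, 190 mm wide (y), x = -30 to +32 mm, upper face at height 100 mm. Origin on the bench under the plate; x points from the notches' mouths to the back, z up. An upright sheet at x = +27 to +32 mm carries it; else open below. Two notches from the front edge: y = +50 mm (wide, free), y = -50 mm (narrow, spare key in it).
- notch (a point): Parking place in the free notch, on the plate's upper face, 30 mm behind the front edge; axes as the rack's, the key slides in along +x. Notch 14 mm wide, mouth flared to 28 mm over the first 12 mm; it ends 7 mm behind this point. The gear cannot pass through it: the key comes in from the front, gear under and shoulder over the plate. Parked, the shoulder is centred here or up to 2 mm farther in.
- guard (a joint): Angle of the clear guard, rad: 0 = fully down, level over the chuck, against a hard stop; 1.7 to 2.1 = open, standing up and leaning back on the far side. A stiff hinge, it stays where it is left; 1 to 3 N near the free edge moves it. With the key in the chuck it cannot come down. A touch of more than 20 N cracks it.
- guard_hinge (a point): Point on the guard's hinge line, 80 mm to the far side (x) of the spindle at height 155 mm, level with the middle of the guard's width (y = -20 mm of the machine). Axes as the machine's; the hinge runs along y. A 16 mm bracket block holds it 61 to 95 mm from here along +y.
- guard_edge (a point): Middle of the guard's free edge, 128 mm from the hinge line. The guard is a clear panel 4 mm thick and 115 mm wide along the hinge, with a black strip 10 mm thick and 10 mm deep along the free edge. Axes: x from free edge to hinge, y along the hinge, z out of the face that is on top when it is down (it looks to the far side while the guard stands open).
- spare_key: Small steel chuck key hanging in the narrower notch (62 mm tall, cross bar 52 mm, upper end 26 mm above the plate). Origin at the tip of its pilot. To be left alone.
- jar: Lidded paint jar, 60 mm across, 75 mm tall; origin under its centre. To be left alone.
- brush: Wooden-handled paint brush, 190 mm, lying on the bench, about 20 mm thick; origin at its middle, on the bench. To be left alone.
- compound_bar: Brown bar of polishing compound, 90 x 45 x 35 mm, lying on the bench; origin under its centre. To be left alone.
Not all that is in view belongs to the job. What is shaped like the key but pink or yellow is not meant.

How it is judged (in metres and radians):
On the way, in this order (a step that is already met when the one before it is completed fails the run):
1. the key hangs in the free notch, let go (x of key_shoulder in the frame of notch between -0.008 and 0.006 m and y of key_shoulder in the frame of notch between -0.004 and 0.004 m and z of key_shoulder in the frame of notch between -0.003 and 0.003 m and angle between key's own z axis and vertical below 0.12 rad and contact force between the fingers and key below 0.1 N), for 0.3 s.
2. the guard is down over the chuck (value of joint guard below 0.08 rad), for 0.2 s.
At the end, for the whole second after the job is handed in: The key hangs upright (within 7 degrees) and at rest in the free notch, its shoulder on the plate (within 3 mm in height) and its axis no more than 8 mm short of the parking place; the guard is down within 0.08 rad (about 10 mm at its free edge) (x of key_shoulder in the frame of notch between -0.008 and 0.006 m and y of key_shoulder in the frame of notch between -0.004 and 0.004 m and z of key_shoulder in the frame of notch between -0.003 and 0.003 m and angle between key's own z axis and vertical below 0.12 rad and linear speed of key below 0.02 m/s and value of joint guard below 0.08 rad); the robot touches nothing.
It fails at once if the guard is pushed or struck with more than 20 N (contact force between guard and anything else above 20 N).
It fails at once if the spare key is disturbed (distance of spare_key from where it was at the start of the episode above 0.02 m).
It fails at once if a bystander on the bench is shoved by more than 40 mm (distance of any of jar, brush, compound_bar from where it was at the start of the episode above 0.04 m).
It also fails if it takes over 67 s, if anything falls off the work surface, if the arm or the gripper's body presses on something with over 40 N, if the wrist force passes 120 N, or if a joint passes its speed limit or range.

### The arm

A 7-joint arm with a two-finger parallel gripper is mounted at the origin on the work surface. World frame = base frame: x ahead of the robot, y to its left, z up, the work surface at z = 0. Lengths are in mm, angles in rad, forces in N, time in s.
With the tool pointing down it reaches from about 425 to 950 mm from the base axis. Payload 16.7 kg.
Tool frame: the origin (TCP) lies at the very end of the fingers, on their centre line; the grasp point (between the pads) lies 19 mm behind it; z points along the fingers, y is the line along which they close (so a half turn about z gives the same grasp; the last joint's range is limited). The gripper opens to 94 mm and grips with 3 to 60 N. Pads are 16 mm wide; open, the fingers measure 119 mm over their backs; the gripper's body (75 mm by 177 mm) begins 78 mm behind the grasp point.
Start: joints at [-1.355, 0.426, 0.074, 1.606, -0.034, 1.111, -0.067], TCP at [240.816, 630.541, 205.467] pointing down, gripper open.
Joint ranges: [-2.85, 2.85], [-0.5, 2.14], [-1.23, 1.37], [0.21, 2.46], [-1.02, 4.16], [0.16, 2.05], [-2.73, 2.73]. Speed limits (rad/s): [1.89, 1.89, 2.39, 2.39, 3.01, 3.01, 3.01].

### API

Orientations are given as a unit quaternion [w, x, y, z].
In Python, from station import ctrl gives the robot as it stands.
- The arm moves only by the tool carry_out, never from a script. Its argument "targets" is a list of rows, each a list of 3 entries, a list of its own where there are three numbers: the opening, from 0 (shut) to 1 (fully open), then the shift along the world's x, y, z in mm, then the turn, a rotation vector about the world's x, y, z in degrees. A call has exactly 5 rows; each row is the pose to reach, as a shift and turn from the pose commanded when the call began; what a row does not reach only later rows make up. A row lasts 1/12 s, in which the tool goes at most 41.7 mm and 7.16 degrees, less where a joint would pass 70% of its speed; a pose out of reach is approached as far as the arm can. A call with a gripper value outside its range is refused whole. The fingers move at their own pace and stop on an object; the grip force is fixed at half the most. Time passes only in rows, so rows that repeat a pose let the fingers close, or fill a call up. It gives the time, the measured TCP pose, the force, the opening and the grip force at its end, in the units of the state.
- ctrl.read_state(): the state, without advancing time (a new reading comes with each control period).
- ctrl.grab_frame(name): name is "side" or "top"; returns a dict with "pixels" (400x640x3 uint8, red, green, blue), "range_z" (400x640 float32, mm along the optical axis (not along the pixel's ray), 0 where there is no reading), "intrinsics" (3x3 intrinsics, pixels), "dist_coeffs" ([k1, k2, p1, p2, k3] as OpenCV has them; the pictures are not rectified), "pose" (4x4, takes a point from camera to world coordinates). Camera axes: x right, y down, z forward; pixel columns grow to the right and rows downward; lengths in mm; the calibration is good to about 2 mm. A picture is of the moment at which its call begins.
- ctrl.sign_off(): hands the job in; it is judged then, once.
The state is a dict: "time": time; "qpos": joint angles; "dq": joint speeds; "effort": joint torques, N m; "ee_pos": TCP position; "orientation": TCP orientation; "contact_force": force on the tool from outside, world axes, zero at the start; "moment": the same for the moment, N m; "gripper_width": finger opening in mm; "grasp_force": force on a finger pad.
Only numpy, scipy, OpenCV 4.12 (cv2) and the standard library are available. Lean on these libraries where they do the work, as an engineer would, in place of code of your own. Each camera call takes 0.05 s, during which the arm holds its last target. There are 200 camera calls.

## Working session

There is one attempt and no reset: what is moved stays moved. The work goes in short steps, Python scripts to look and compute and a tool call to move; the robot and the scene stay as the last step left them, time stands still between calls to the robot, and variables do not carry over. Pictures are saved under pics/ and viewed, at most 10 in all, crops included, and the job is handed in when it is done.

Besides the shell and the picture viewer there is one more tool, called after ">>>" as name(argument=value, ...) on one line, values as JSON. carry_out: Moves the arm, as the interface text tells. Its arguments: {"type":"object","properties":{"targets":{"type":"array"}},"required":["targets"]}

```bash
mkdir -p pics
cat > h.py <<'E'
import numpy as np, cv2
from station import ctrl
def grab(n):
    f=ctrl.grab_frame(n); np.savez('/tmp/'+n+'.npz',**{k:np.asarray(v) for k,v in f.items()}); return f
def load(n): return np.load('/tmp/'+n+'.npz')
def cloud(f):
    K=np.array(f['intrinsics'],float);D=np.array(f['dist_coeffs'],float)
    z=f['range_z'];h,w=z.shape
    u,v=np.meshgrid(np.arange(w),np.arange(h))
    n=cv2.undistortPoints(np.stack([u,v],-1).reshape(-1,1,2).astype(np.float64),K,D).reshape(h,w,2)
    P=np.dstack([n[...,0]*z,n[...,1]*z,z]); T=np.array(f['pose'])
    W=P@T[:3,:3].T+T[:3,3]; W[z==0]=np.nan; return W
def ray(f,uv):
    K=np.array(f['intrinsics'],float);D=np.array(f['dist_coeffs'],float);T=np.array(f['pose'])
    n=cv2.undistortPoints(np.array(uv,float).reshape(-1,1,2),K,D).reshape(-1,2)
    d=np.c_[n,np.ones(len(n))]@T[:3,:3].T; return T[:3,3],d
def onz(f,uv,z):
    o,d=ray(f,uv); return o+d*((z-o[2])/d[:,2])[:,None]
def proj(f,P):
    T=np.linalg.inv(np.array(f['pose'])); 
    return cv2.projectPoints((np.atleast_2d(P)@T[:3,:3].T+T[:3,3]),np.zeros(3),np.zeros(3),np.array(f['intrinsics'],float),np.array(f['dist_coeffs'],float))[0].reshape(-1,2)
E
python3 - <<'E'
from h import *
for n in('side','top'):
    f=grab(n); cv2.imwrite(f'pics/{n}0.png',f['pixels'][...,::-1]); print(n,np.round(f['pose'],2).tolist(),np.round(f['intrinsics'],1).tolist(),f['dist_coeffs'])
s=ctrl.read_state();print({k:np.round(v,3).tolist() for k,v in s.items()})
E
```

```text
side [[-0.97, -0.16, 0.19, 360.23], [-0.25, 0.62, -0.74, 727.79], [0.0, -0.77, -0.64, 762.95], [0.0, 0.0, 0.0, 1.0]] [[497.7, 0.0, 316.5], [0.0, 497.7, 203.2], [0.0, 0.0, 1.0]] [-0.08996124  0.          0.          0.          0.        ]
top [[-0.01, -0.99, 0.14, 394.33], [-1.0, 0.01, 0.02, -45.4], [-0.02, -0.14, -0.99, 1119.98], [0.0, 0.0, 0.0, 1.0]] [[480.7, 0.0, 317.6], [0.0, 480.7, 203.6], [0.0, 0.0, 1.0]] [0.0027537 0.        0.        0.        0.       ]
{'time': 0.1, 'qpos': [-1.355, 0.427, 0.074, 1.607, -0.034, 1.111, -0.067], 'dq': [-0.0, -0.001, -0.001, -0.002, -0.0, -0.001, -0.0], 'effort': [0.006, -93.746, 3.675, -45.504, -0.049, 0.017, 0.0], 'ee_pos': [240.693, 630.202, 204.837], 'orientation': [-0.0, 0.181, 0.983, -0.001], 'contact_force': [-0.521, -0.524, -0.561], 'moment': [-0.01, 0.031, -0.003], 'grasp_force': 0.0, 'gripper_width': 93.932}
```

View pics/side0.png

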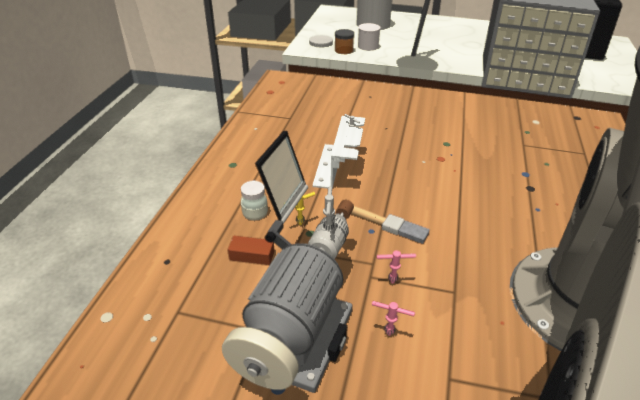

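View pics/top0.png

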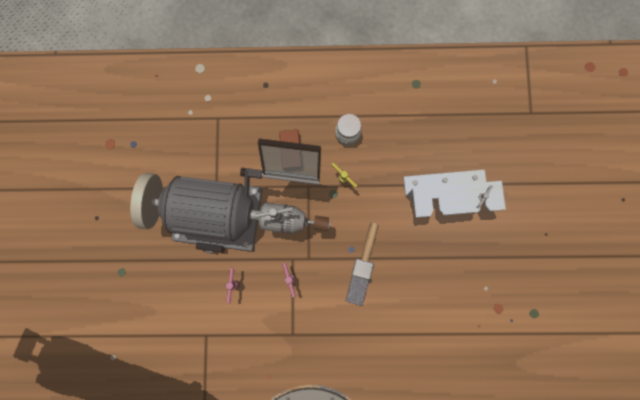

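The side view shows the motor at (290,300), the steel key in the chuck near (330,205), the open guard at (282,175) and the rack at (340,150) with the spare key at (352,122). In the top view, the chuck is at (282,218), the rack at (455,195), its free notch at (433,205) and the guard at (290,160).

Things that could be taken for the key (side-view pixels): yellow T (301,210), pink T (396,265), pink T (392,317), spare key (352,122) and the steel T in the chuck (330,210). I choose the last and will check it in a close crop.

Run:
```python
from h import *
f=load('side');g=load('top')
a=cv2.resize(f['pixels'][170:270,270:390],None,fx=5,fy=5,interpolation=cv2.INTER_CUBIC)[:500,:600]
b=cv2.resize(g['pixels'][140:250,230:350],None,fx=4,fy=4,interpolation=cv2.INTER_CUBIC)
c=cv2.resize(g['pixels'][160:230,395:515],None,fx=4,fy=4,interpolation=cv2.INTER_CUBIC)
cv2.imwrite('pics/crops1.png',a[...,::-1])
cv2.imwrite('pics/crops2.png',np.vstack([b[:300],c])[...,::-1])
```

```text
(no output)
```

View pics/crops1.png

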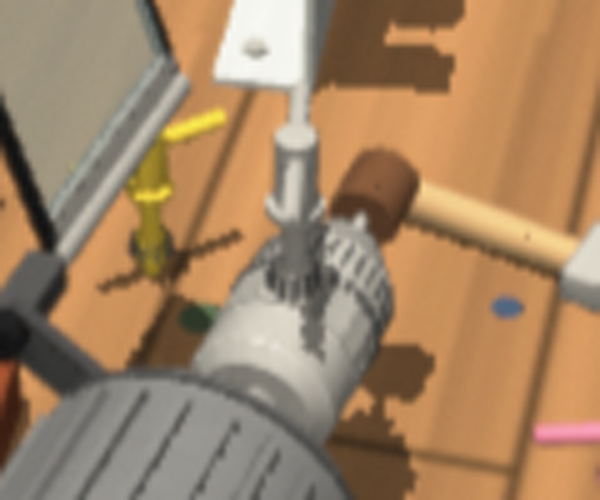

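View pics/crops2.png

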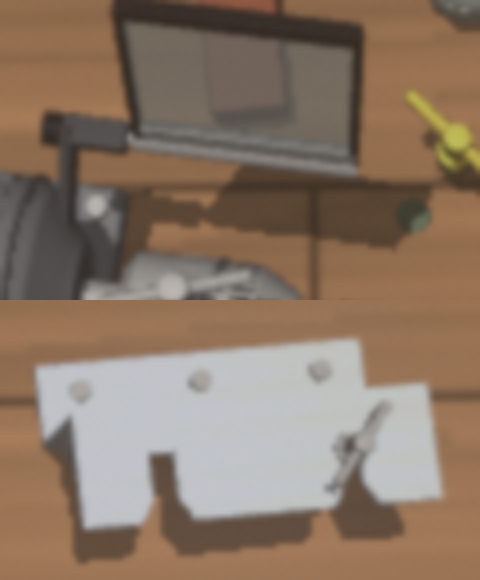

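The crops confirm the choice. The key has its hub top at side (329.4,196.4) and top (273,212), its bar lies roughly along the spindle, and it stands in the chuck. The free notch's back end is at top (435.5,199).

```bash
cat >> h.py <<'E'
def tri(f,p,g,q):
    o1,d1=ray(f,[p]);o2,d2=ray(g,[q]);d1=d1[0];d2=d2[0]
    A=np.c_[d1,-d2];t=np.linalg.lstsq(A,o2-o1,rcond=None)[0]
    a=o1+t[0]*d1;b=o2+t[1]*d2;return (a+b)/2,np.linalg.norm(a-b)
E
python3 - <<'E'
from h import *
np.set_printoptions(precision=1,suppress=True,linewidth=160)
f=load('side');g=load('top');Wf=cloud(f);Wg=cloud(g)
print('tri key top',tri(f,(329.4,196.4),g,(273,212)), Wg[212,273],Wf[197,329])
# key bar: points with z 195..215 near hub
for W,n in((Wg,'top'),(Wf,'side')):
    c=onz(g,[(273,212)],211)[0]
    m=(np.abs(W[...,0]-c[0])<50)&(np.abs(W[...,1]-c[1])<50)&(W[...,2]>180)&(W[...,2]<225)
    P=W[m];v,u=np.where(m); print(n,m.sum(),np.median(P,0),P.min(0),P.max(0),'px',u.min(),u.max(),v.min(),v.max())
    q=P[(P[:,2]>195)]
    if len(q)>5:
        ev=np.linalg.svd((q-q.mean(0))[:,:2])[2][0]; print(' mean',q.mean(0),'dir',np.degrees(np.arctan2(ev[1],ev[0])), len(q))
# rack plate
m=(Wg[...,2]>88)&(Wg[...,2]<112); m[:, :395]=0;m[:,520:]=0
P=Wg[m];print('plate',m.sum(),np.median(P,0),P.min(0),P.max(0))
(c,wh,an)=cv2.minAreaRect(P[:,:2].astype(np.float32));print('rect',c,wh,an)
for v in range(165,222,3): print(v,''.join('#' if x else '.' for x in m[v,395:515]))
# guard
m=(Wg[...,2]>150);m[:,:235]=0;m[:,350:]=0;m[195:]=0
P=Wg[m];print('guard',m.sum(),P.min(0),P.max(0))
m=(Wf[...,2]>150)&(Wf[...,0]>400);m[:,:240]=0;m[:,315:]=0
P=Wf[m];print('guardS',m.sum(),P.min(0),P.max(0))
# edge
for r in range(138,185,4):
    print(r,[ (c,np.round(Wg[r,c],0).tolist()) for c in(262,268,290,312,319)])
E
```

```text
tri key top (array([508.3,  59.6, 209.5]), np.float64(2.6652278427608094)) [509.7  59.8 209. ] [507.   62.3 210.2]
top 211 [509.1  59.5 206. ] [500.8  23.5 180.1] [519.9  96.8 214.2] px 254 292 207 218
 mean [509.8  60.  207. ] dir 100.50014411452698 189
side 205 [505.3  66.6 204.4] [496.8  26.2 180. ] [517.3 100.1 212.7] px 324 334 187 215
 mean [506.2  67.5 205.2] dir 100.48954457217123 173
plate 2342 [ 549.9 -322.2  100.3] [ 511.4 -420.2   88.2] [ 585.7 -226.6  111.2]
rect (548.7345581054688, -323.61822509765625) (62.623538970947266, 191.56088256835938) 4.280742645263672
165 ........................................................................................................................
168 ........................................................................................................................
171 ........................................................................................................................
174 ........................................................................................................................
177 ...............
[... 3062 characters left out ...]
, 192.0]), (290, [600.0, 28.0, 204.0]), (312, [597.0, -16.0, 216.0]), (319, [596.0, -29.0, 219.0])]
170 [(262, [598.0, 86.0, 179.0]), (268, [599.0, 74.0, 176.0]), (290, [595.0, 29.0, 190.0]), (312, [594.0, -15.0, 195.0]), (319, [591.0, -29.0, 206.0])]
174 [(262, [595.0, 89.0, 158.0]), (268, [593.0, 75.0, 166.0]), (290, [591.0, 30.0, 173.0]), (312, [588.0, -14.0, 184.0]), (319, [587.0, -28.0, 188.0])]
178 [(262, [618.0, 111.0, -3.0]), (268, [618.0, 96.0, -0.0]), (290, [585.0, 31.0, 160.0]), (312, [582.0, -14.0, 174.0]), (319, [582.0, -28.0, 174.0])]
182 [(262, [608.0, 110.0, 0.0]), (268, [608.0, 96.0, 0.0]), (290, [608.0, 44.0, -3.0]), (312, [577.0, -14.0, 158.0]), (319, [606.0, -25.0, 1.0])]
```

Run:
```python
from h import *
np.set_printoptions(precision=1,suppress=True,linewidth=160)
f=load('side');g=load('top')
# key bar ends in top view at z~204
G=g['pixels'].astype(int)
# notch gap: bright white plate in top view
gray=cv2.cvtColor(g['pixels'],cv2.COLOR_RGB2GRAY)
sat=cv2.cvtColor(g['pixels'],cv2.COLOR_RGB2HSV)[...,1]
def sub(line,th):  # subpixel crossings
    s=line-th; i=np.where(s[:-1]*s[1:]<0)[0]; return i+s[i]/(s[i]-s[i+1])
for r in range(196,216,2):
    x=sub(gray[r,415:460].astype(float),140)+415
    print(r,x,[onz(g,[(xx,r)],100)[0][:2] for xx in x])
print('notch proj top',proj(g,[[544,-273.8,100],[537,-274,100]]),'side',proj(f,[[544,-273.8,100]]))
Wf=cloud(f)
m=(Wf[...,2]>92)&(Wf[...,2]<108)&(Wf[...,1]<-200)&(Wf[...,1]>-450)
P=Wf[m];print(m.sum(),np.median(P,0),cv2.minAreaRect(P[:,:2].astype(np.float32)))
v,u=np.where(m)
for r in range(v.min(),v.max()+1,2): print(r,u.min(),''.join('#' if x else '.' for x in m[r,u.min():u.max()+1]))
cv2.imwrite('pics/rackside.png',cv2.resize(f['pixels'][100:200,300:400],None,fx=6,fy=6,interpolation=cv2.INTER_CUBIC)[...,::-1])
```

```text
196 [] []
198 [432.7 437.5] [array([ 550.1, -269.4]), array([ 550. , -279.4])]
200 [431.8 438.3] [array([ 545.8, -267.2]), array([ 545.6, -280.9])]
202 [432.1 438.4] [array([ 541.5, -267.7]), array([ 541.3, -281.1])]
204 [432.2 438.7] [array([ 537.2, -267.8]), array([ 537. , -281.4])]
206 [432.6] [array([ 532.9, -268.3])]
208 [432.9 439.2] [array([ 528.6, -268.8]), array([ 528.4, -282.3])]
210 [433.4 440. ] [array([ 524.3, -269.7]), array([ 524.1, -283.6])]
212 [432.7 441.8] [array([ 520. , -268.1]), array([ 519.8, -287.3])]
214 [415.2 431.9 443.7 447.7] [array([ 516.1, -230.9]), array([ 515.7, -266.1]), array([ 515.5, -291. ]), array([ 515.4, -299.5])]
notch proj top [[434.9 200.8]
 [435.2 204. ]] side [[345.1 145.3]]
984 [ 544.4 -306.4   98.7] ((545.0262451171875, -322.0390625), (62.21091842651367, 196.45156860351562), 4.326547622680664)
116 331 ...........####...................
118 331 ..........########......##########
120 331 ..........#########........#######
122 331 .........##########....###...#####
124 331 .........########################.
126 331 ........#####.#########.######....
128 331 .......#############.##########...
130 331 .......#########################..
132 331 ......##########################..
134 331 ......#########################...
136 331 .....##########################...
138 331 .....##########.##############....
140 331 ....##########################....
142 331 ....##########################....
144 331 ...##########################.....
146 331 ...#########################......
148 331 ..#################...............
150 331 .##########################.......
152 331 .###########################......
154 331 ##########.################.......
156 331 ###########################.......
158 331 ...#...#.#################........
```

View pics/rackside.png

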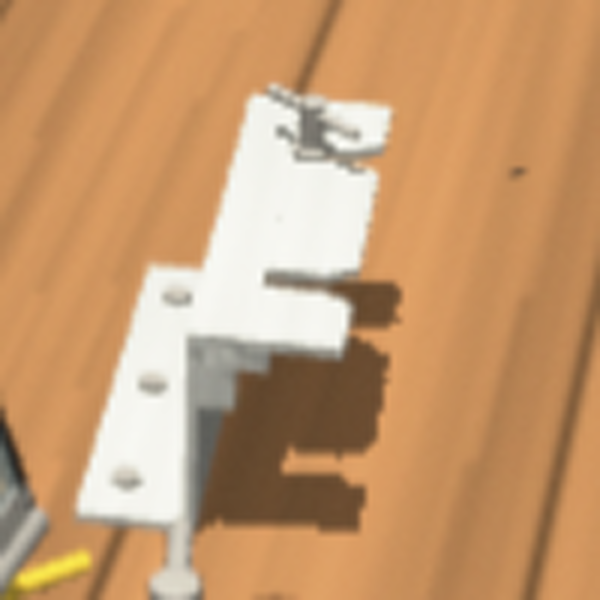

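>>> carry_out(targets=[[1,[0,-20,35],[0,0,-7]],[1,[15,-50,70],[0,0,-14]],[1,[30,-85,100],[0,0,-20]],[1,[50,-125,110],[0,0,-26]],[1,[70,-165,110],[0,0,-32]]])

```text
time: 0.52
ee_pos: [302.8, 482.1, 316.2]
orientation: [-0.0, 0.447, 0.894, 0.002]
contact_force: [0.9, -0.0, -0.3]
gripper_width: 94.1
grasp_force: 0.0
```

The rack crop shows the free notch at side (352,146) and the spare key at (352,121). The bolt heads are on the lower foot, off the plate. The key is at about (508.5,60) with its bar at 100.5°, and the notch is at about (543,-274) with rack yaw 4.3°.

>>> carry_out(targets=[[0.6,[15,-30,0],[0,0,-3]],[0.6,[30,-60,0],[0,0,-6]],[0.6,[47,-95,0],[0,0,-9]],[0.6,[64,-130,0],[0,0,-12]],[0.6,[80,-165,0],[0,0,-15]]])

```text
time: 0.93
ee_pos: [382.8, 315.6, 313.6]
orientation: [-0.0, 0.56, 0.829, -0.0]
contact_force: [0.3, -0.2, 0.6]
gripper_width: 64.3
grasp_force: 0.0
```

>>> carry_out(targets=[[0.6,[17,-35,0],[0,0,-3]],[0.6,[34,-70,0],[0,0,-6]],[0.6,[51,-105,0],[0,0,-9]],[0.6,[68,-140,0],[0,0,-10]],[0.6,[84,-172,0],[0,0,-11.6]]])

```text
time: 1.35
ee_pos: [466.8, 143.1, 313.9]
orientation: [-0.0, 0.64, 0.768, 0.0]
contact_force: [0.4, 0.5, -0.4]
gripper_width: 56.5
grasp_force: 0.0
```

>>> carry_out(targets=[[0.6,[15,-30,0],[0,0,0]],[0.6,[30,-60,-10],[0,0,0]],[0.6,[33.7,-68.5,-40],[0,0,0]],[0.6,[33.7,-68.5,-70],[0,0,0]],[0.6,[33.7,-68.5,-70],[0,0,0]]])

```text
time: 1.77
ee_pos: [497.7, 75.6, 239.5]
orientation: [-0.001, 0.64, 0.768, -0.003]
contact_force: [-0.8, -0.7, 0.3]
gripper_width: 56.5
grasp_force: 0.0
```

Run:
```python
from h import *
s=ctrl.read_state();print({k:np.round(v,3).tolist() for k,v in s.items()})
f=grab('side');g=grab('top')
a=cv2.resize(f['pixels'][130:260,230:390],None,fx=3,fy=3,interpolation=cv2.INTER_CUBIC)
b=cv2.resize(g['pixels'][140:270,210:370],None,fx=2,fy=2)
c=np.zeros((390,800,3),np.uint8);c[:,:480]=a;c[:260,480:]=b
cv2.imwrite('pics/pre.png',c[...,::-1])
```

```text
{'time': 1.767, 'qpos': [-0.856, 0.118, 0.635, 1.967, -0.077, 1.087, -0.006], 'dq': [-0.028, -0.047, -0.019, -0.089, 0.041, 0.121, -0.052], 'effort': [2.852, -47.3, 6.387, -47.043, -0.572, -2.597, 1.086], 'ee_pos': [497.676, 75.624, 239.494], 'orientation': [-0.001, 0.64, 0.768, -0.003], 'contact_force': [-0.842, -0.665, 0.305], 'moment': [-0.09, 0.083, -0.053], 'grasp_force': 0.0, 'gripper_width': 56.46}
```

View pics/pre.png

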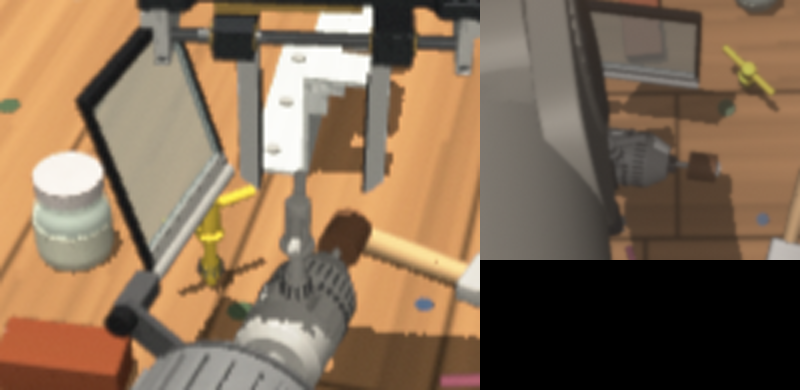

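The crop shows the fingers (side crop at (250,120) and (375,130)) straddling above the key's hub top at (297,170). The TCP hasn't settled yet, so I hold.

>>> carry_out(targets=[[0.6,[0,0,0],[0,0,0]],[0.6,[0,0,0],[0,0,0]],[0.6,[0,0,0],[0,0,0]],[0.6,[0,0,0],[0,0,0]],[0.6,[0,0,0],[0,0,0]]])

```text
time: 2.28
ee_pos: [500.3, 77.3, 244.4]
orientation: [0.0, 0.639, 0.769, 0.0]
contact_force: [-0.2, 0.6, -0.2]
gripper_width: 56.1
grasp_force: 0.0
```

Run:
```python
from h import *
s=ctrl.read_state();print({k:np.round(v,3).tolist() for k,v in s.items()})
```

```text
{'time': 2.283, 'qpos': [-0.858, 0.113, 0.634, 1.96, -0.076, 1.091, -0.008], 'dq': [0.002, 0.006, 0.001, 0.005, -0.001, -0.003, 0.001], 'effort': [-0.064, -45.779, 3.572, -45.075, -0.044, 0.031, -0.01], 'ee_pos': [500.26, 77.283, 244.381], 'orientation': [0.0, 0.639, 0.769, 0.0], 'contact_force': [-0.165, 0.571, -0.203], 'moment': [-0.043, 0.062, 0.042], 'grasp_force': 0.0, 'gripper_width': 56.129}
```

>>> carry_out(targets=[[0.6,[8.2,-17.3,0],[0,0,0]],[0.6,[8.2,-17.3,-5],[0,0,0]],[0.6,[8.2,-17.3,-20],[0,0,0]],[0.6,[8.2,-17.3,-30],[0,0,0]],[0.6,[8.2,-17.3,-30],[0,0,0]]])

```text
time: 2.7
ee_pos: [507.2, 59.7, 212.0]
orientation: [-0.001, 0.639, 0.769, -0.001]
contact_force: [0.1, -0.7, -0.3]
gripper_width: 56.6
grasp_force: 0.0
```

>>> carry_out(targets=[[0.6,[0,0,-8],[0,0,0]],[0.6,[0,0,-16],[0,0,0]],[0.6,[0,0,-24],[0,0,0]],[0.6,[0,0,-27.5],[0,0,0]],[0.6,[0,0,-27.5],[0,0,0]]])

```text
time: 3.12
ee_pos: [507.8, 59.6, 185.4]
orientation: [-0.0, 0.639, 0.769, -0.001]
contact_force: [0.3, 0.1, -0.4]
gripper_width: 56.4
grasp_force: 0.0
```

>>> carry_out(targets=[[0.3,[0,0,0],[0,0,0]],[0.3,[0,0,0],[0,0,0]],[0.3,[0,0,0],[0,0,0]],[0.3,[0,0,0],[0,0,0]],[0.3,[0,0,0],[0,0,0]]])

```text
time: 3.53
ee_pos: [508.4, 59.8, 186.5]
orientation: [0.0, 0.639, 0.769, 0.0]
contact_force: [-0.3, 0.0, -0.2]
gripper_width: 29.3
grasp_force: 0.0
```

Now close, one step at a time, watching the force.

>>> carry_out(targets=[[0.22,[0,0,0],[0,0,0]],[0.2,[0,0,0],[0,0,0]],[0.1,[0,0,0],[0,0,0]],[0.0,[0,0,0],[0,0,0]],[0.0,[0,0,0],[0,0,0]]])

```text
time: 3.95
ee_pos: [508.3, 59.7, 186.3]
orientation: [-0.0, 0.639, 0.769, -0.0]
contact_force: [0.0, -0.6, 0.1]
gripper_width: 15.3
grasp_force: 30.0
```

>>> carry_out(targets=[[0,[0,0,0],[0,0,0]],[0,[0,0,0],[0,0,0]],[0,[0,0,0],[0,0,0]],[0,[0,0,0],[0,0,0]],[0,[0,0,0],[0,0,0]]])

```text
time: 4.37
ee_pos: [508.3, 59.7, 186.3]
orientation: [-0.0, 0.639, 0.769, -0.0]
contact_force: [0.1, 0.1, 1.5]
gripper_width: 15.3
grasp_force: 30.0
```

Gripped at 15.3 mm with no side force. Now I draw it straight up.

>>> carry_out(targets=[[0,[0,0,3],[0,0,0]],[0,[0,0,6],[0,0,0]],[0,[0,0,10],[0,0,0]],[0,[0,0,15],[0,0,0]],[0,[0,0,20],[0,0,0]]])

```text
time: 4.78
ee_pos: [508.3, 59.7, 206.9]
orientation: [-0.0, 0.64, 0.769, 0.0]
contact_force: [0.1, -0.3, -0.7]
gripper_width: 15.4
grasp_force: 30.0
```

>>> carry_out(targets=[[0,[0,0,10],[0,0,0]],[0,[0,0,20],[0,0,0]],[0,[0,0,30],[0,0,0]],[0,[0,0,40],[0,0,0]],[0,[0,0,40],[0,0,0]]])

```text
time: 5.2
ee_pos: [509.3, 59.9, 248.6]
orientation: [0.001, 0.639, 0.769, 0.001]
contact_force: [0.2, 0.1, -0.9]
gripper_width: 15.3
grasp_force: 30.0
```

Run:
```python
from h import *
f=grab('side')
cv2.imwrite('pics/lift.png',cv2.resize(f['pixels'][110:260,250:400],None,fx=4,fy=4,interpolation=cv2.INTER_CUBIC)[...,::-1])
```

```text
(no output)
```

View pics/lift.png

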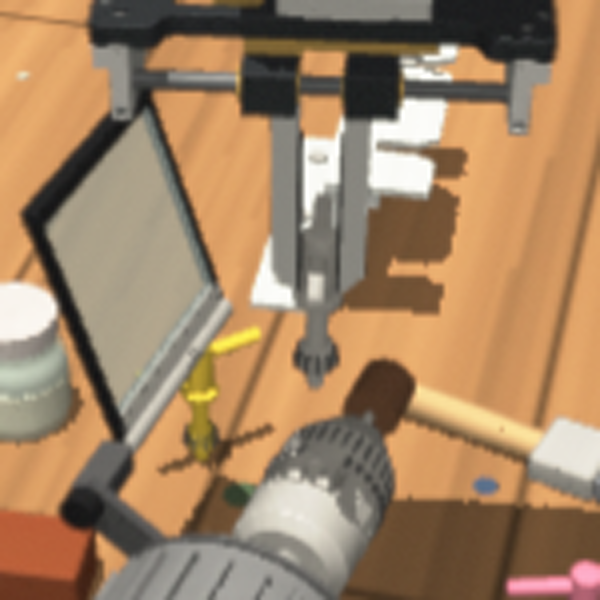

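The key is clear of the bore and upright in the fingers, tip at crop (315,385). Next I carry it to the front of the rack.

>>> carry_out(targets=[[0,[-2,-20,0],[0,0,0]],[0,[-5,-45,0],[0,0,0]],[0,[-7,-70,0],[0,0,0]],[0,[-9,-95,0],[0,0,0]],[0,[-11,-120,0],[0,0,0]]])

```text
time: 5.67
ee_pos: [496.8, -61.3, 246.0]
orientation: [-0.0, 0.639, 0.769, -0.0]
contact_force: [0.9, 0.2, -1.1]
gripper_width: 15.2
grasp_force: 30.0
```

>>> carry_out(targets=[[0,[-2,-25,0],[0,0,0]],[0,[-5,-50,0],[0,0,0]],[0,[-7,-75,0],[0,0,0]],[0,[-9,-100,0],[0,0,0]],[0,[-11,-125,0],[0,0,0]]])

```text
time: 6.08
ee_pos: [485.8, -186.4, 246.0]
orientation: [-0.0, 0.639, 0.769, -0.0]
contact_force: [-0.1, -0.9, -0.7]
gripper_width: 15.4
grasp_force: 30.0
```

>>> carry_out(targets=[[0,[-2,-25,0],[0,0,0]],[0,[-5,-50,0],[0,0,0]],[0,[-8,-75,0],[0,0,0]],[0,[-8,-94,0],[0,0,0]],[0,[-8,-94,0],[0,0,0]]])

```text
time: 6.5
ee_pos: [477.1, -283.0, 246.1]
orientation: [0.0, 0.641, 0.768, -0.001]
contact_force: [0.1, 0.2, -1.9]
gripper_width: 15.5
grasp_force: 30.0
```

>>> carry_out(targets=[[0,[0,0,-20],[0,0,0]],[0,[0,0,-45],[0,0,0]],[0,[0,0,-70],[0,0,0]],[0,[0,0,-85],[0,0,0]],[0,[0,0,-85],[0,0,0]]])

```text
time: 6.92
ee_pos: [476.7, -277.9, 158.3]
orientation: [-0.002, 0.639, 0.769, -0.001]
contact_force: [-1.3, 0.1, -1.6]
gripper_width: 15.6
grasp_force: 30.0
```

>>> carry_out(targets=[[0,[0,0,0],[0,0,0]],[0,[0,0,0],[0,0,0]],[0,[0,0,0],[0,0,0]],[0,[0,0,0],[0,0,0]],[0,[0,0,0],[0,0,0]]])

```text
time: 7.33
ee_pos: [478.7, -279.3, 162.0]
orientation: [0.0, 0.639, 0.769, 0.0]
contact_force: [-0.0, -0.0, -1.1]
gripper_width: 15.4
grasp_force: 30.0
```

>>> carry_out(targets=[[0,[0,0,-12],[0,0,0]],[0,[0,0,-25],[0,0,0]],[0,[0,0,-38],[0,0,0]],[0,[0,0,-46],[0,0,0]],[0,[0,0,-46],[0,0,0]]])

```text
time: 7.75
ee_pos: [477.0, -278.8, 112.9]
orientation: [-0.002, 0.64, 0.769, -0.001]
contact_force: [-0.5, -0.0, -2.1]
gripper_width: 15.4
grasp_force: 30.0
```

>>> carry_out(targets=[[0,[0,0,0],[0,0,0]],[0,[0,0,0],[0,0,0]],[0,[0,0,0],[0,0,0]],[0,[0,0,0],[0,0,0]],[0,[0,0,0],[0,0,0]]])

```text
time: 8.17
ee_pos: [478.5, -279.4, 115.7]
orientation: [0.0, 0.639, 0.769, 0.0]
contact_force: [0.4, -0.2, -1.5]
gripper_width: 15.3
grasp_force: 30.0
```

Run:
```python
from h import *
f=grab('side');g=grab('top')
a=cv2.resize(f['pixels'][100:200,310:410],None,fx=5,fy=5,interpolation=cv2.INTER_CUBIC)
b=cv2.resize(g['pixels'][160:260,400:500],None,fx=3,fy=3)
c=np.zeros((500,800,3),np.uint8);c[:,:500]=a;c[:300,500:]=b
cv2.imwrite('pics/ins.png',c[...,::-1])
```

```text
(no output)
```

View pics/ins.png

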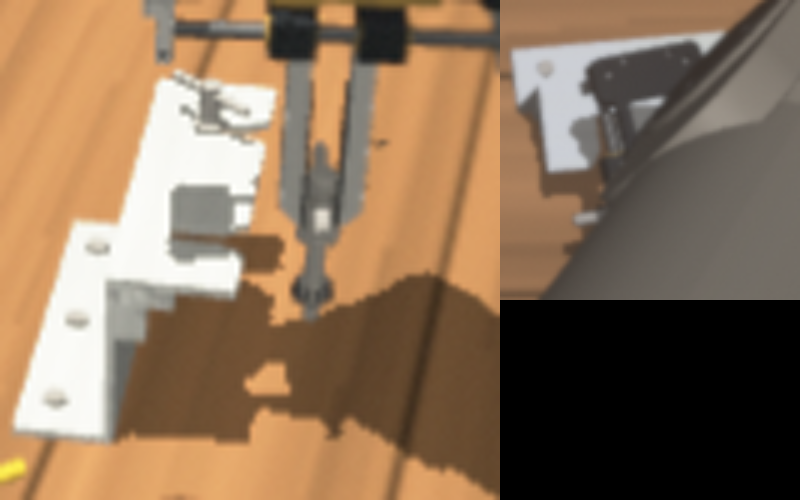

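The crop shows the key in front of the rack. Its tip is at side (372,163), its flange is level with the plate, and the notch is free at crop (210,250). I check by projection before inserting.

Run:
```python
from h import *
np.set_printoptions(precision=1,suppress=True)
f=load('side')
print(proj(f,[[478.5,-279.4,56.9],[471.6,-242,131.9],[543.5,-274,100]]))
print('tip seen on z=57',onz(f,[(372,163.2)],56.9))
gray=cv2.cvtColor(f['pixels'],cv2.COLOR_RGB2GRAY)
W=cloud(f)
for r in range(136,166,2):
    b=[(c,np.round(W[r,c],0).tolist()) for c in range(366,380) if W[r,c][0]<500 and W[r,c][2]>40]
    print(r,(b[0],b[-1]) if b else '')
```

```text
[[370.9 162.5]
 [373.4 145.3]
 [345.3 145.3]]
tip seen on z=57 [[ 475.4 -276.9   56.9]]
136 ((366, [493.0, -261.0, 142.0]), (379, [464.0, -274.0, 139.0]))
138 ((366, [494.0, -269.0, 132.0]), (379, [464.0, -273.0, 134.0]))
140 ((366, [493.0, -268.0, 127.0]), (379, [463.0, -274.0, 128.0]))
142 ((366, [493.0, -269.0, 121.0]), (379, [462.0, -270.0, 125.0]))
144 ((368, [488.0, -267.0, 117.0]), (379, [462.0, -273.0, 117.0]))
146 ((369, [486.0, -272.0, 108.0]), (377, [467.0, -277.0, 108.0]))
148 ((370, [482.0, -268.0, 106.0]), (377, [466.0, -275.0, 104.0]))
150 ((371, [480.0, -272.0, 98.0]), (374, [473.0, -276.0, 97.0]))
152 ((371, [480.0, -274.0, 91.0]), (374, [473.0, -276.0, 91.0]))
154 ((371, [479.0, -271.0, 87.0]), (374, [473.0, -278.0, 84.0]))
156 ((369, [484.0, -273.0, 79.0]), (375, [469.0, -274.0, 81.0]))
158 ((368, [486.0, -278.0, 70.0]), (376, [467.0, -276.0, 74.0]))
160 ((369, [483.0, -273.0, 68.0]), (375, [468.0, -271.0, 72.0]))
162 ((370, [480.0, -274.0, 61.0]), (373, [473.0, -279.0, 60.0]))
164 ((372, [475.0, -275.0, 56.0]), (372, [475.0, -275.0, 56.0]))
```

The projection agrees within the known ~2.5 mm side-camera offset, and the key is upright. I insert it.

>>> carry_out(targets=[[0,[8,0.6,0],[0,0,0]],[0,[16,1.2,0],[0,0,0]],[0,[24,1.8,0],[0,0,0]],[0,[32,2.4,0],[0,0,0]],[0,[38,2.9,0],[0,0,0]]])

```text
time: 8.68
ee_pos: [517.7, -276.1, 115.2]
orientation: [0.0, 0.639, 0.769, -0.0]
contact_force: [-0.6, -0.7, -1.4]
gripper_width: 15.2
grasp_force: 30.0
```

>>> carry_out(targets=[[0,[3,0.2,0],[0,0,0]],[0,[6,0.5,0],[0,0,0]],[0,[9,0.7,0],[0,0,0]],[0,[12,0.9,0],[0,0,0]],[0,[15,1.1,0],[0,0,0]]])

```text
time: 9.1
ee_pos: [531.4, -275.3, 115.4]
orientation: [-0.0, 0.64, 0.769, 0.0]
contact_force: [-0.0, 0.1, 0.1]
gripper_width: 15.4
grasp_force: 30.0
```

No contact so far. The last 12 mm go slowly.

>>> carry_out(targets=[[0,[2,0.2,0],[0,0,0]],[0,[4,0.3,0],[0,0,0]],[0,[6,0.5,0],[0,0,0]],[0,[8,0.6,0],[0,0,0]],[0,[10,0.8,0],[0,0,0]]])

```text
time: 9.52
ee_pos: [541.5, -274.5, 115.3]
orientation: [-0.0, 0.639, 0.769, -0.0]
contact_force: [0.3, -0.2, -1.2]
gripper_width: 15.5
grasp_force: 30.0
```

>>> carry_out(targets=[[0,[0.5,0,0],[0,0,0]],[0,[1,0.1,0],[0,0,0]],[0,[1.5,0.1,0],[0,0,0]],[0,[2,0.1,0],[0,0,0]],[0,[2,0.1,0],[0,0,0]]])

```text
time: 9.93
ee_pos: [543.3, -274.4, 115.3]
orientation: [-0.0, 0.639, 0.769, 0.0]
contact_force: [0.1, -0.5, -0.7]
gripper_width: 15.5
grasp_force: 30.0
```

>>> carry_out(targets=[[0,[0.5,0,0],[0,0,0]],[0,[1,0.1,0],[0,0,0]],[0,[1.5,0.1,0],[0,0,0]],[0,[1.5,0.1,0],[0,0,0]],[0,[1.5,0.1,0],[0,0,0]]])

```text
time: 10.35
ee_pos: [544.5, -274.4, 115.3]
orientation: [-0.0, 0.64, 0.769, -0.0]
contact_force: [-2.9, 0.6, 0.1]
gripper_width: 15.3
grasp_force: 30.0
```

>>> carry_out(targets=[[0,[0.4,0,0],[0,0,0]],[0,[0.8,0.1,0],[0,0,0]],[0,[1.2,0.1,0],[0,0,0]],[0,[1.2,0.1,0],[0,0,0]],[0,[1.2,0.1,0],[0,0,0]]])

```text
time: 10.77
ee_pos: [544.9, -274.4, 115.2]
orientation: [-0.001, 0.64, 0.769, -0.0]
contact_force: [-7.6, 0.6, 3.4]
gripper_width: 15.5
grasp_force: 30.0
```

The key touches the back of the notch at x ≈ 544.4. I ease off 1.5 mm and lower.

>>> carry_out(targets=[[0,[-0.8,0,0],[0,0,0]],[0,[-1.5,0,0],[0,0,0]],[0,[-1.5,0,-1],[0,0,0]],[0,[-1.5,0,-2],[0,0,0]],[0,[-1.5,0,-2],[0,0,0]]])

```text
time: 11.18
ee_pos: [544.5, -274.2, 113.1]
orientation: [-0.0, 0.639, 0.769, -0.0]
contact_force: [-2.8, 0.4, -1.5]
gripper_width: 15.2
grasp_force: 30.0
```

>>> carry_out(targets=[[0,[0,0,-0.7],[0,0,0]],[0,[0,0,-1.4],[0,0,0]],[0,[0,0,-2],[0,0,0]],[0,[0,0,-2],[0,0,0]],[0,[0,0,-2],[0,0,0]]])

```text
time: 11.6
ee_pos: [544.5, -274.2, 111.2]
orientation: [-0.0, 0.639, 0.769, -0.0]
contact_force: [-1.5, -1.0, -2.8]
gripper_width: 15.3
grasp_force: 30.0
```

>>> carry_out(targets=[[0,[-0.4,0,-0.3],[0,0,0]],[0,[-0.4,0,-0.6],[0,0,0]],[0,[-0.4,0,-0.9],[0,0,0]],[0,[-0.4,0,-0.9],[0,0,0]],[0,[-0.4,0,-0.9],[0,0,0]]])

```text
time: 12.02
ee_pos: [544.4, -274.2, 110.8]
orientation: [0.0, 0.639, 0.769, 0.0]
contact_force: [-2.1, 0.9, 5.2]
gripper_width: 15.2
grasp_force: 30.0
```

>>> carry_out(targets=[[0,[0,0,-0.3],[0,0,0]],[0,[0,0,-0.6],[0,0,0]],[0,[0,0,-0.6],[0,0,0]],[0,[0,0,-0.6],[0,0,0]],[0,[0,0,-0.6],[0,0,0]]])

```text
time: 12.43
ee_pos: [544.4, -274.3, 110.7]
orientation: [0.0, 0.639, 0.769, 0.0]
contact_force: [-4.3, 1.9, 14.1]
gripper_width: 15.0
grasp_force: 30.0
```

It seated at exactly the predicted height. I relieve the pressure and let go.

>>> carry_out(targets=[[0,[0,0,0.5],[0,0,0]],[0,[0,0,1.0],[0,0,0]],[0.2,[0,0,1.0],[0,0,0]],[0.25,[0,0,1.0],[0,0,0]],[0.35,[0,0,1.0],[0,0,0]]])

```text
time: 12.85
ee_pos: [544.2, -274.2, 110.8]
orientation: [0.0, 0.639, 0.769, 0.0]
contact_force: [-0.0, -0.3, -0.2]
gripper_width: 27.1
grasp_force: 0.0
```

>>> carry_out(targets=[[0.35,[0,0,0],[0,0,0]],[0.35,[0,0,0],[0,0,0]],[0.35,[0,0,5],[0,0,0]],[0.35,[0,0,10],[0,0,0]],[0.35,[0,0,18],[0,0,0]]])

```text
time: 13.27
ee_pos: [543.9, -274.2, 129.1]
orientation: [-0.0, 0.639, 0.769, -0.0]
contact_force: [-1.0, 0.6, 0.8]
gripper_width: 33.0
grasp_force: 0.0
```

>>> carry_out(targets=[[0.35,[0,0,12],[0,0,0]],[0.35,[0,0,25],[0,0,0]],[0.35,[0,0,50],[0,0,0]],[0.35,[0,0,80],[0,0,0]],[0.35,[0,0,110],[0,0,0]]])

```text
time: 13.68
ee_pos: [543.7, -274.4, 241.2]
orientation: [0.0, 0.64, 0.769, -0.0]
contact_force: [0.3, 0.7, 0.3]
gripper_width: 32.6
grasp_force: 0.0
```

>>> carry_out(targets=[[0,[0,15,35],[0,0,0]],[0,[0,40,70],[0,0,0]],[0,[0,65,105],[0,0,0]],[0,[0,95,105],[0,0,0]],[0,[0,125,105],[0,0,0]]])

```text
time: 14.1
ee_pos: [544.5, -149.0, 347.2]
orientation: [0.002, 0.64, 0.768, 0.002]
contact_force: [0.3, -0.2, -0.7]
gripper_width: 3.0
grasp_force: 0.0
```

Run:
```python
from h import *
np.set_printoptions(precision=1,suppress=True)
f=grab('side');g=grab('top');s=ctrl.read_state();print(s['time'],s['ee_pos'],s['gripper_width'])
a=cv2.resize(f['pixels'][95:195,300:400],None,fx=4,fy=4,interpolation=cv2.INTER_CUBIC)
b=cv2.resize(g['pixels'][160:260,400:500],None,fx=4,fy=4)
cv2.imwrite('pics/parked.png',np.hstack([a,b])[...,::-1])
W=cloud(f);m=(abs(W[...,0]-542)<45)&(abs(W[...,1]+273)<45)&(W[...,2]>120)&(W[...,2]<145)
q=W[m];print(m.sum(),q.mean(0),q.max(0))
G=cloud(f);m=(G[...,2]>150)&(G[...,0]>560)&(G[...,1]<100)&(G[...,1]>-60)&(G[...,2]<300);q=G[m];print('guard',q.max(0),q.min(0),m.sum())
for y in(-20,20,60):
  k=q[abs(q[:,1]-y)<6]; print(y,k[np.argsort(k[:,2])[-5:]], np.polyfit(k[:,0],k[:,2],1))
```

```text
14.2 [ 544.7 -144.5  345.3] 0.25754823943917426
81 [ 541.3 -265.9  130.2] [ 551.9 -232.9  137.6]
guard [634.4  99.8 279.6] [570.8 -32.9 151.3] 2719
-20 [[613.  -14.7 277.3]
 [617.5 -17.  277.4]
 [614.1 -24.8 277.5]
 [612.  -17.8 277.7]
 [612.1 -24.7 277.9]] [    3.  -1546.7]
20 [[619.6  23.8 276.6]
 [621.3  24.3 276.6]
 [619.7  17.8 277. ]
 [617.8  17.6 277.2]
 [618.5  15.6 277.9]] [    2.9 -1550.2]
60 [[623.9  60.5 276.5]
 [627.1  61.6 276.7]
 [622.9  58.  277.1]
 [624.6  58.4 277.1]
 [625.2  61.9 277.2]] [    2.9 -1563.9]
```

View pics/parked.png

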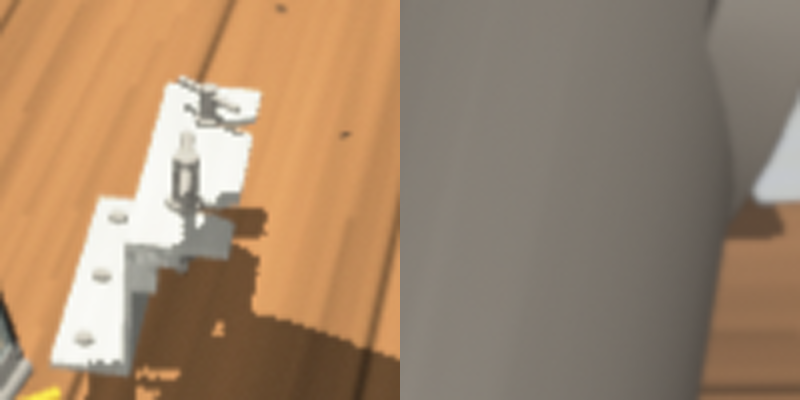

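The key hangs upright in the free notch at side (347,139), fingers off it. Next is the guard, now at about 1.9 rad. I go with closed fingers to its far side.

>>> carry_out(targets=[[0,[20,23,0],[0,0,-4]],[0,[41,48,0],[0,0,-8]],[0,[62,73,0],[0,0,-12]],[0,[83,98,0],[0,0,-16]],[0,[105,123,0],[0,0,-19.5]]])

```text
time: 14.62
ee_pos: [649.8, -25.5, 345.1]
orientation: [0.0, 0.762, 0.648, 0.0]
contact_force: [1.0, -0.0, 0.7]
gripper_width: 0.5
grasp_force: 0.0
```

>>> carry_out(targets=[[0,[15,18,0],[0,0,0]],[0,[28,34,0],[0,0,0]],[0,[28,34,0],[0,0,0]],[0,[28,34,0],[0,0,0]],[0,[28,34,0],[0,0,0]]])

```text
time: 15.03
ee_pos: [676.7, 6.5, 344.6]
orientation: [0.0, 0.761, 0.649, -0.0]
contact_force: [-0.6, 0.1, 0.2]
gripper_width: 0.6
grasp_force: 0.0
```

Run:
```python
from h import *
np.set_printoptions(precision=1,suppress=True)
s=ctrl.read_state();print(s['time'],s['ee_pos'],s['orientation'])
g=grab('top');G=cloud(g)
m=(G[...,2]>150)&(G[...,0]>560)&(G[...,1]<100)&(G[...,1]>-60)&(G[...,2]<300);q=G[m];print('guard',m.sum())
if m.sum()>50: print(q.max(0))
X=np.array([.988,-.156]);B=np.array([505.4,40.2])
for th in (2.2,2.05,1.91,1.75,1.6,1.45,1.3,1.15,1.0,.85,.7,.55,.4,.25,.15,.1,.05,.02):
  xm=92.5-121*np.cos(th)+5*np.sin(th); z=155+121*np.sin(th)+5*np.cos(th)
  print(th,B+xm*X,z)
```

```text
15.0333 [676.7   6.5 344.6] [ 0.   0.8  0.6 -0. ]
guard 1245
[628.7  41.5 280.9]
2.2 [671.1  14. ] 249.88555927589368
2.05 [656.3  16.4] 260.06548314775483
1.91 [641.2  18.8] 267.4417304576871
1.75 [623.   21.6] 273.17106929349893
1.6 [605.2  24.4] 275.8024083565157
1.45 [587.3  27.3] 275.72078576238505
1.3 [569.6  30.1] 272.9280345786033
1.15 [552.5  32.8] 267.4868739759438
1.0 [536.4  35.3] 259.51950069109614
0.85 [521.6  37.6] 249.20484475140034
0.7 [508.5  39.7] 236.77455109218306
0.55 [497.5  41.5] 222.5077773109073
0.4 [488.6  42.9] 206.72492438936115
0.25 [482.2  43.9] 189.7804411783505
0.15 [479.3  44.3] 178.0258694189857
0.1 [478.3  44.5] 172.05486424065634
0.05 [477.6  44.6] 166.04123078372692
0.02 [477.4  44.6] 162.41883870322619
```

>>> carry_out(targets=[[0,[0,3,-20],[0,0,0]],[0,[0,6,-42],[0,0,0]],[0,[0,8,-64],[0,0,0]],[0,[0,8,-82],[0,0,0]],[0,[0,8,-82],[0,0,0]]])

```text
time: 15.5
ee_pos: [675.2, 15.2, 259.2]
orientation: [-0.001, 0.761, 0.649, -0.001]
contact_force: [-0.3, 0.4, -0.7]
gripper_width: 0.2
grasp_force: 0.0
```

>>> carry_out(targets=[[0,[-3,0.5,0],[0,0,0]],[0,[-7,1,0],[0,0,0]],[0,[-11,1.5,0],[0,0,0]],[0,[-15,2,0],[0,0,0]],[0,[-19,3,0],[0,0,0]]])

```text
time: 15.92
ee_pos: [657.9, 18.6, 262.7]
orientation: [0.0, 0.76, 0.649, 0.001]
contact_force: [0.1, 0.1, -1.0]
gripper_width: 0.4
grasp_force: 0.0
```

>>> carry_out(targets=[[0,[-2,0.2,0],[0,0,0]],[0,[-4,0.5,0.5],[0,0,0]],[0,[-6,0.8,1],[0,0,0]],[0,[-8,1,1.5],[0,0,0]],[0,[-10,1.3,2],[0,0,0]]])

```text
time: 16.33
ee_pos: [648.0, 20.1, 263.9]
orientation: [0.0, 0.76, 0.649, -0.0]
contact_force: [-0.5, 0.5, -0.2]
gripper_width: -0.0
grasp_force: 0.0
```

>>> carry_out(targets=[[0,[-1.5,0.2,0.5],[0,0,0]],[0,[-3,0.4,1],[0,0,0]],[0,[-4.5,0.6,1.5],[0,0,0]],[0,[-6,0.8,2],[0,0,0]],[0,[-7.5,1,2.5],[0,0,0]]])

```text
time: 16.75
ee_pos: [640.6, 21.1, 266.4]
orientation: [0.0, 0.76, 0.649, 0.0]
contact_force: [1.6, -0.4, 0.2]
gripper_width: 0.1
grasp_force: 0.6
```

Contact at x ≈ 641, as predicted, with 1.6 N. I follow the arc slowly.

>>> carry_out(targets=[[0,[-3,0.4,1.2],[0,0,0]],[0,[-6,0.8,2.4],[0,0,0]],[0,[-9.5,1.3,3.6],[0,0,0]],[0,[-13.5,1.9,4.9],[0,0,0]],[0,[-17.5,2.5,6],[0,0,0]]])

```text
time: 17.17
ee_pos: [622.7, 23.6, 272.5]
orientation: [0.0, 0.76, 0.649, 0.0]
contact_force: [1.2, 0.2, 1.2]
gripper_width: -0.1
grasp_force: 0.6
```

>>> carry_out(targets=[[0,[-3.5,0.5,0.8],[0,0,0]],[0,[-7,1,1.5],[0,0,0]],[0,[-10.5,1.5,2.1],[0,0,0]],[0,[-14,2,2.6],[0,0,0]],[0,[-18,2.7,3],[0,0,0]]])

```text
time: 17.58
ee_pos: [604.7, 26.3, 275.3]
orientation: [-0.0, 0.76, 0.649, -0.0]
contact_force: [1.3, -0.6, 0.6]
gripper_width: 0.4
grasp_force: 0.6
```

```bash
cat > ga.py <<'E'
from h import *
np.set_printoptions(precision=1,suppress=True)
f=grab('side');s=ctrl.read_state();print(s['time'],s['ee_pos'],s['contact_force'])
g=grab('top')
X=np.array([.988,-.156]);Y=np.array([.156,.988]);B=np.array([508.5,60])
for n,F in(('side',f),('top',g)):
  W=cloud(F);d=W[...,:2]-B;xm=d@X;ym=d@Y
  dark=(F['pixels'].max(2)<60)
  r=np.hypot(xm-80,W[...,2]-155)
  m=(ym>-76)&(ym<36)&(r>30)&(r<132)&(W[...,2]>152)&((abs(ym+20)>30))&(xm<130)
  th=np.arctan2(W[...,2]-155,80-xm)
  print(n,m.sum(),np.percentile(th[m],[10,25,50,75,90]) if m.sum() else '', 'rmax',np.percentile(r[m],98) if m.sum() else '')
E
python3 ga.py
```

```text
17.6333 [604.2  26.4 275.4] [ 0.1 -0.8  0.6]
side 613 [1.5 1.6 1.6 1.6 1.6] rmax 127.72846012880983
top 215 [1.6 1.6 1.6 1.6 1.6] rmax 130.3585438025994
```

The guard tracks at about 1.6 rad. Continuing along the arc.

>>> carry_out(targets=[[0,[-3.6,0.6,0.2],[0,0,0]],[0,[-7.2,1.2,0.3],[0,0,0]],[0,[-10.8,1.7,0.4],[0,0,0]],[0,[-14.4,2.3,0.2],[0,0,0]],[0,[-17.9,2.9,0],[0,0,0]]])

```text
time: 18.1
ee_pos: [586.8, 29.1, 275.3]
orientation: [-0.0, 0.76, 0.649, -0.0]
contact_force: [1.6, -0.9, 0.7]
gripper_width: 0.9
grasp_force: 0.6
```

>>> carry_out(targets=[[0,[-3.6,0.6,-0.3],[0,0,0]],[0,[-7.2,1.1,-0.8],[0,0,0]],[0,[-10.7,1.7,-1.4],[0,0,0]],[0,[-14.2,2.2,-2.1],[0,0,0]],[0,[-17.7,2.8,-2.8],[0,0,0]]])

```text
time: 18.52
ee_pos: [569.1, 32.0, 272.5]
orientation: [-0.0, 0.76, 0.649, -0.0]
contact_force: [0.1, -1.7, 1.7]
gripper_width: 0.2
grasp_force: 0.9
```

>>> carry_out(targets=[[0,[-3.5,0.5,-0.9],[0,0,0]],[0,[-7,1.1,-1.9],[0,0,0]],[0,[-10.4,1.6,-3],[0,0,0]],[0,[-13.8,2.1,-4.2],[0,0,0]],[0,[-17.1,2.7,-5.4],[0,0,0]]])

```text
time: 18.93
ee_pos: [552.0, 34.8, 267.0]
orientation: [-0.0, 0.76, 0.649, -0.0]
contact_force: [0.4, -1.2, 1.6]
gripper_width: 0.3
grasp_force: 0.7
```

```bash
python3 ga.py
```

```text
18.9833 [551.5  34.8 266.7] [-0.4 -0.5  1.2]
side 176 [1.1 1.1 1.1 1.2 1.2] rmax 128.9066122904456
top 211 [1.2 1.2 1.2 1.2 1.3] rmax 128.99048165855723
```

>>> carry_out(targets=[[0,[-3.3,0.5,-1.5],[0,0,0]],[0,[-6.6,1,-3],[0,0,0]],[0,[-9.8,1.5,-4.6],[0,0,0]],[0,[-13,2,-6.3],[0,0,0]],[0,[-16.1,2.5,-8],[0,0,0]]])

```text
time: 19.45
ee_pos: [535.9, 37.2, 258.9]
orientation: [-0.0, 0.76, 0.649, -0.0]
contact_force: [-0.5, -0.1, 2.2]
gripper_width: 0.5
grasp_force: 0.6
```

>>> carry_out(targets=[[0,[-3.1,0.5,-2],[0,0,0]],[0,[-6.1,1,-4],[0,0,0]],[0,[-9.1,1.4,-6],[0,0,0]],[0,[-12,1.9,-8.1],[0,0,0]],[0,[-14.8,2.3,-10.3],[0,0,0]]])

```text
time: 19.87
ee_pos: [521.2, 39.5, 248.6]
orientation: [-0.0, 0.76, 0.649, -0.0]
contact_force: [-0.4, -0.3, 1.8]
gripper_width: 0.5
grasp_force: 0.5
```

>>> carry_out(targets=[[0,[-2.8,0.4,-2.4],[0,0,0]],[0,[-5.5,0.9,-4.8],[0,0,0]],[0,[-8.1,1.3,-7.3],[0,0,0]],[0,[-10.6,1.7,-9.8],[0,0,0]],[0,[-13.1,2.1,-12.4],[0,0,0]]])

```text
time: 20.28
ee_pos: [508.1, 41.7, 236.1]
orientation: [-0.0, 0.76, 0.649, -0.0]
contact_force: [-0.4, 0.1, 0.6]
gripper_width: 0.6
grasp_force: 0.4
```

```bash
python3 ga.py
```

```text
20.3333 [507.6  41.7 235.7] [ 0.2 -0.6 -0.3]
side 368 [0.7 0.7 0.7 0.8 0.8] rmax 129.44754292673662
top 419 [0.8 0.8 0.8 0.8 0.8] rmax 126.29895202962294
```

>>> carry_out(targets=[[0,[-2.3,0.4,-2.8],[0,0,0]],[0,[-4.6,0.7,-5.6],[0,0,0]],[0,[-6.8,1.1,-8.5],[0,0,0]],[0,[-8.9,1.4,-11.4],[0,0,0]],[0,[-11,1.8,-14.3],[0,0,0]]])

```text
time: 20.8
ee_pos: [497.1, 43.4, 221.8]
orientation: [-0.0, 0.76, 0.649, -0.0]
contact_force: [0.2, 0.1, 0.7]
gripper_width: 0.3
grasp_force: 0.4
```

>>> carry_out(targets=[[0,[-1.9,0.3,-3.1],[0,0,0]],[0,[-3.8,0.6,-6.2],[0,0,0]],[0,[-5.5,0.9,-9.4],[0,0,0]],[0,[-7.2,1.1,-12.6],[0,0,0]],[0,[-8.9,1.4,-15.8],[0,0,0]]])

```text
time: 21.22
ee_pos: [488.3, 44.8, 206.0]
orientation: [-0.0, 0.76, 0.649, 0.0]
contact_force: [-0.6, -0.7, 1.1]
gripper_width: 0.7
grasp_force: 0.3
```

>>> carry_out(targets=[[0,[-1.4,0.2,-3.3],[0,0,0]],[0,[-2.8,0.4,-6.7],[0,0,0]],[0,[-4.1,0.6,-10.1],[0,0,0]],[0,[-5.3,0.8,-13.5],[0,0,0]],[0,[-6.4,1,-17],[0,0,0]]])

```text
time: 21.63
ee_pos: [482.0, 45.8, 189.0]
orientation: [-0.0, 0.76, 0.649, -0.0]
contact_force: [-0.3, -0.4, 0.9]
gripper_width: 0.3
grasp_force: 0.3
```

```bash
python3 ga.py
```

```text
21.6833 [481.6  45.8 188.4] [-0.2 -0.3 -0.8]
side 710 [0.3 0.3 0.3 0.3 0.3] rmax 129.0594434282476
top 530 [0.3 0.3 0.3 0.3 0.4] rmax 124.89224447486097
```

>>> carry_out(targets=[[0,[-0.7,0.1,-2.2],[0,0,0]],[0,[-1.4,0.2,-4.5],[0,0,0]],[0,[-2,0.3,-6.8],[0,0,0]],[0,[-2.5,0.4,-9.2],[0,0,0]],[0,[-3,0.5,-11.5],[0,0,0]]])

```text
time: 22.15
ee_pos: [479.1, 46.3, 177.6]
orientation: [-0.0, 0.76, 0.649, 0.0]
contact_force: [1.1, -0.3, 0.5]
gripper_width: 0.5
grasp_force: 0.3
```

>>> carry_out(targets=[[0,[-0.3,0,-2],[0,0,0]],[0,[-0.6,0,-4],[0,0,0]],[0,[-0.9,0.1,-6],[0,0,0]],[0,[-1.2,0.2,-8],[0,0,0]],[0,[-1.4,0.2,-10],[0,0,0]]])

```text
time: 22.57
ee_pos: [477.6, 46.5, 167.6]
orientation: [-0.0, 0.76, 0.649, -0.0]
contact_force: [0.0, -0.5, 1.6]
gripper_width: 0.5
grasp_force: 0.3
```

>>> carry_out(targets=[[0,[0,0,-0.8],[0,0,0]],[0,[0,0,-1.6],[0,0,0]],[0,[0,0,-2.4],[0,0,0]],[0,[0,0,-3.2],[0,0,0]],[0,[0,0,-4],[0,0,0]]])

```text
time: 22.98
ee_pos: [477.7, 46.5, 163.8]
orientation: [-0.0, 0.76, 0.649, 0.0]
contact_force: [-0.1, -0.1, 1.1]
gripper_width: 0.5
grasp_force: 0.3
```

```bash
sed -i 's/precision=1/precision=3/' ga.py; python3 ga.py
```

```text
23.0333 [477.662  46.534 163.653] [ 0.1   -0.462  0.155]
side 895 [0.051 0.062 0.073 0.088 0.12 ] rmax 129.89289414051808
top 546 [0.06  0.074 0.09  0.113 0.135] rmax 123.91811946907036
```

>>> carry_out(targets=[[0,[0,0,-0.4],[0,0,0]],[0,[0,0,-0.8],[0,0,0]],[0,[0,0,-1.2],[0,0,0]],[0,[0,0,-1.6],[0,0,0]],[0,[0,0,-2],[0,0,0]]])

```text
time: 23.5
ee_pos: [477.7, 46.5, 161.8]
orientation: [-0.0, 0.76, 0.649, 0.0]
contact_force: [0.2, -0.5, 1.2]
gripper_width: -0.1
grasp_force: 0.3
```

>>> carry_out(targets=[[0,[0,0,-0.2],[0,0,0]],[0,[0,0,-0.4],[0,0,0]],[0,[0,0,-0.6],[0,0,0]],[0,[0,0,-0.6],[0,0,0]],[0,[0,0,-0.6],[0,0,0]]])

```text
time: 23.92
ee_pos: [477.7, 46.5, 161.2]
orientation: [-0.0, 0.76, 0.649, 0.0]
contact_force: [1.8, 0.4, -0.2]
gripper_width: 0.3
grasp_force: 0.0
```

>>> carry_out(targets=[[0,[0,0,-0.2],[0,0,0]],[0,[0,0,-0.4],[0,0,0]],[0,[0,0,-0.6],[0,0,0]],[0,[0,0,-0.8],[0,0,0]],[0,[0,0,-0.8],[0,0,0]]])

```text
time: 24.33
ee_pos: [477.7, 46.5, 160.4]
orientation: [-0.0, 0.76, 0.649, 0.0]
contact_force: [-0.2, 1.0, 1.3]
gripper_width: 0.1
grasp_force: 0.1
```

>>> carry_out(targets=[[0,[0,0,-0.1],[0,0,0]],[0,[0,0,-0.2],[0,0,0]],[0,[0,0,-0.3],[0,0,0]],[0,[0,0,-0.4],[0,0,0]],[0,[0,0,-0.5],[0,0,0]]])

```text
time: 24.75
ee_pos: [477.7, 46.5, 159.9]
orientation: [-0.0, 0.76, 0.649, 0.0]
contact_force: [0.1, -0.3, -0.1]
gripper_width: 0.3
grasp_force: 0.3
```

The guard is level within about 0.01 rad, with no more than a light touch. I withdraw straight up, clear of everything, and check.

>>> carry_out(targets=[[0,[0,0,4],[0,0,0]],[0,[0,0,15],[0,0,0]],[0,[0,0,45],[0,0,0]],[0,[0,0,80],[0,0,0]],[0,[0,0,115],[0,0,0]]])

```text
time: 25.17
ee_pos: [477.4, 45.5, 277.0]
orientation: [0.0, 0.761, 0.649, -0.0]
contact_force: [-0.1, 0.8, 0.5]
gripper_width: 0.5
grasp_force: 0.0
```

>>> carry_out(targets=[[0,[0,0,30],[0,0,0]],[0,[0,0,60],[0,0,0]],[0,[0,0,60],[0,0,0]],[0,[0,0,60],[0,0,0]],[0,[0,0,60],[0,0,0]]])

```text
time: 25.58
ee_pos: [477.5, 46.3, 335.1]
orientation: [-0.0, 0.76, 0.649, 0.0]
contact_force: [0.1, -0.6, -1.0]
gripper_width: 0.2
grasp_force: 0.0
```

```bash
python3 ga.py
python3 - <<'E'
from h import *
f=load('side')
cv2.imwrite('pics/final.png',cv2.resize(f['pixels'][90:290,230:430],None,fx=3,fy=3,interpolation=cv2.INTER_CUBIC)[...,::-1])
E
```

```text
25.6333 [477.297  46.286 334.59 ] [ 0.602 -0.534  0.346]
side 977 [0.017 0.027 0.038 0.049 0.061] rmax 128.6124827814474
top 541 [0.027 0.038 0.054 0.074 0.1  ] rmax 121.909665498068
```

View pics/final.png

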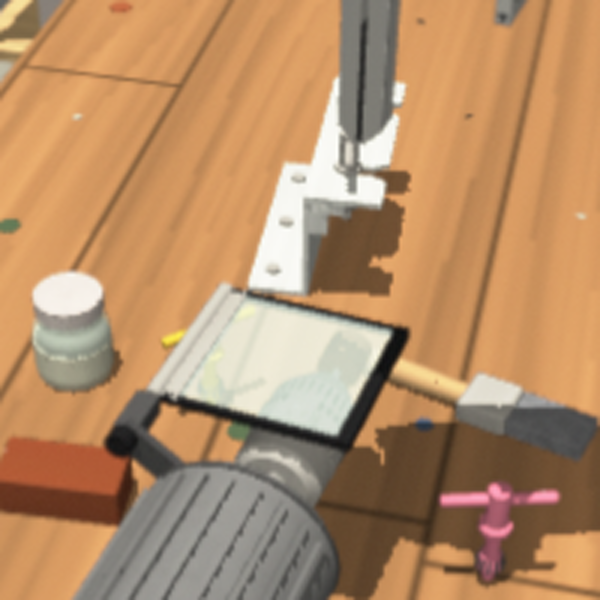

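The picture shows the guard level over the chuck (crop (290,370)), the key hanging in the notch (crop (350,165)) and the bystanders where they were. I hand in.

```bash
python3 -c "
from station import ctrl
print(ctrl.sign_off())"
```

```text
the job is handed in; nothing more can be done
None
```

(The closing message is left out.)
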